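# Get the case from under the top tray and add it to the column

### The arm

A 7-joint arm with a two-finger parallel gripper is mounted at the origin on the work surface. World frame = base frame: x ahead of the robot, y to its left, z up, the work surface at z = 0. Lengths are in m, angles in rad, forces in N, time in s.
With the tool pointing down it reaches from about 0.425 to 0.975 m from the base axis. Payload 16.7 kg.
Tool frame: the origin (TCP) lies midway between the tips of the shut fingers; the grasp point (between the pads) lies 19 mm behind it; z points along the fingers, y is the line along which they close (so a half turn about z gives the same grasp; the last joint's range is limited). The gripper opens to 85 mm and grips with 20 to 120 N. Pads are 22 mm wide; open, the fingers measure 114 mm over their backs; the gripper's body (76 mm by 85 mm) begins 54 mm behind the grasp point. The pads swing forward as they close: fully open they stand 13 mm farther back than shut.
Start: joints at [0.997, 0.426, 0.074, 1.606, -0.034, 1.111, -0.067], TCP at [0.278, -0.615, 0.194] pointing down, gripper open.
Joint ranges: [-2.85, 2.85], [-0.5, 2.14], [-1.23, 1.37], [0.21, 2.46], [-1.02, 4.16], [0.16, 2.05], [-2.73, 2.73]. Speed limits (rad/s): [1.89, 1.89, 2.39, 2.39, 3.01, 3.01, 3.01].

### API

Orientations are given as a unit quaternion [x, y, z, w].
In Python, from bench import ctrl gives the robot as it stands. The module is installed in compiled form; this text tells all that it offers.
- The arm moves only by the shell command python3 -m inch 'ROWS' [FORCE]. ROWS is text: rows parted by semicolons, each of 7 numbers parted by spaces: the turn, a rotation vector about the tool's x, y, z as a fraction of full scale, then the shift along the tool's x, y, z as a fraction of full scale, then the finger opening in mm, from 0 to 85.4. In form: wx wy wz dx dy dz gripper; .... A call has 1 to 12 rows; each row is the pose to reach, as a shift and turn from the pose commanded when the call began, along the tool's axes at that moment, turning the shorter way round; what a row does not reach only later rows make up. Full scale, the value 1, is 200 mm for a shift and 180 degrees for a turn. A row lasts 1/8 s, in which the tool goes at most 62.5 mm and 10.7 degrees, less where a joint would pass 70% of its speed; a pose out of reach is approached as far as the arm can. A call with a number of a shift or a turn outside -1 to 1 is refused whole. A call with a gripper value outside its range is refused whole. The fingers move at their own pace and stop on an object; FORCE is the grip in N (left out, the last holds). Time passes only in rows, so rows that repeat a pose let the fingers close. It gives the time, the measured TCP pose, the force, the opening and the grip force at its end, in the units of the state.
- ctrl.get_state(): the state, without advancing time (a new reading comes with each control period).
- ctrl.capture(name): name is "side" or "top" or "wrist"; returns a dict with "image" (384x512x3 uint8, red, green, blue), "z_map" (384x512 float32, m along the optical axis (not along the pixel's ray), 0 where there is no reading), "vertical_fov" (degrees; the focal length in pixels is half the picture's height over the tangent of half this angle, whatever the lens; pixels are square), "cx", "cy" (the principal point, pixels), "dist_coeffs" ([k1, k2, p1, p2, k3] as OpenCV has them; the pictures are not rectified), "T" (4x4, takes a point from camera to world coordinates); the wrist camera has in their place "tool_from_camera" (4x4, takes a point from camera to tool coordinates, whose origin is the TCP and whose axes are the flange's). Camera axes: x right, y down, z forward; pixel columns grow to the right and rows downward; lengths in m; the calibration is good to about 2 mm. A picture is of the moment at which its call begins: read the wrist's pose just before it.
- ctrl.finish_job(): hands the job in; it is judged then, once.
The state is a dict: "t": time; "joint_positions": joint angles; "dq": joint speeds; "tau": joint torques, N m; "eef_pos": TCP position; "tcp_rot": TCP orientation; "contact_force": force on the tool from outside, world axes, zero at the start; "ft_torque": the same for the moment, N m; "width": opening from 0.0 (shut) to 1.0 (fully open); "gripper_force": force on a finger pad.
Only numpy, scipy, OpenCV 4.12 (cv2) and the standard library are available. Lean on these libraries where they do the work, as an engineer would, in place of code of your own. Each camera call takes 0.05 s, during which the arm holds its last target. There are 200 camera calls.

### The job

Lift the empty top tray off the pile and stand it on the blue mat, then take the aluminium case out of the lower tray and put it down flat on the mat too, letting go, so that you can take it again the other way, by its two narrow end faces. Lower that case, without dropping it, squarely onto the case already in the steel rack, and finally nest the empty tray back on the lower tray as it was. Leave the other things on the bench alone.

Things in the scene. Friction and masses are not known exactly. Their poses are not given: they have to be found in the camera images.
- tray_top: upper of two equal nested open black trays, empty, 0.2 kg or so. 186 long (x) x 96 wide (y) x 70 high; upright walls 8 thick, rim at z 70, inner floor at z 12. Its foot (162 x 72, 8 deep) drops into the lower tray's mouth with 4 play each side; its ledge at z 8 sits on that rim. Lifts by pinching a long wall's middle from above. Origin: centre of foot's underside, z up; same either way round
- tray_low: lower tray of the pile, same shape and axes (mouth 170 x 80 inside), 0.5 kg, loose on the bench; the case lies in it, hidden under the upper tray. A nested upper tray's origin is 62 above this one's. Origin: centre of its underside
- case: closed bare-aluminium case 66 long (x) x 52 wide (y) x 44 high, 0.2 to 0.35 kg, flat on the lower tray's floor, top 14 below the rim. Its length lies ACROSS the tray with 7 play at each end, so there it can be gripped only across its 52 width, fingers towards the tray's two ends. Origin: centre of underside, z up; same either way round
- case_base: first case of the column, equal to the other, 66 (x) x 52 (y) x 44 high, loose on the rack's base plate between the cheeks, its length along the rack's x. Origin: centre of its underside; its top is 44 above
- rack: fixed steel rack: base plate 100 x 100 x 6, two upright cheeks 60 long (x), 6 thick, 64 apart inside, their lips flared outward, tops 128 above the bench; open above and at +x and -x. A case fits only with its length along x (6 play at each cheek) held by its two 52-wide end faces: fingers do not fit beside the cheeks. Origin: centre of the plate's underside; y runs cheek to cheek
- mat: blue work mat, fixed, 240 (x) x 280 (y) x 2 thick; room for the tray and the case side by side along y. Origin: centre of its underside, on the bench
- long_case: bystander: closed bare-aluminium case like the others but longer and flatter, 120 x 70 x 30, lying beyond the mat. Origin: within it, at or near its underside; to be left alone
- can: bystander: white spray can, 60 diameter, 110 tall, standing. Origin: on its axis, underside; to be left alone
- tape: bystander: roll of tape, 100 diameter, 24 high, lying flat. Origin: on its axis, underside; to be left alone
- driver: bystander: screwdriver about 180 long lying on the bench. Origin: within it, at or near its underside; to be left alone
- drive: bystander: flat black drive box 75 x 110 x 18. Origin: within it, at or near its underside; to be left alone
- kit_box: bystander: closed white plastic box 100 x 70 x 30. Origin: within it, at or near its underside; to be left alone
- small_bin: bystander: small open grey bin 110 x 90 x 50. Origin: within it, at or near its underside; to be left alone
Things that resemble listed ones, but are neither listed nor needed, are in the scene too. What is shaped like the tray_low but purple is not meant.

How it is judged:
By the outcome, as a careful person would: the job done as asked, in the order asked, and still so for the second after the job is handed in, with the robot touching nothing.
It also fails if it takes over 72 s, if anything falls off the work surface, if the arm or the gripper's body presses on something with over 40 N, if the wrist force passes 120 N, or if a joint passes its speed limit or range.

## Working session

There is one attempt and no reset: what is moved stays moved. The work goes in short steps, Python scripts to look and compute and a shell command to move; the robot and the scene stay as the last step left them, time stands still between calls to the robot, and variables do not carry over. Pictures are saved under pics/ and viewed, at most 10 in all, crops included, and the job is handed in when it is done.

```bash
mkdir -p pics; cat > h.py <<'E'
import numpy as np, cv2
from bench import ctrl
from scipy.spatial.transform import Rotation as R
def cap(name):
    s=ctrl.get_state(); c=ctrl.capture(name)
    if name=='wrist':
        T=np.eye(4); T[:3,:3]=R.from_quat(s['tcp_rot']).as_matrix(); T[:3,3]=s['eef_pos']
        c['T']=T@np.array(c['tool_from_camera'])
    h=c['image'].shape[0]; f=h/2/np.tan(np.radians(c['vertical_fov'])/2)
    c['K']=np.array([[f,0,c['cx']],[0,f,c['cy']],[0,0,1]]); c['D']=np.array(c['dist_coeffs'],float)
    return c
def cloud(c):
    h,w=c['z_map'].shape; u,v=np.meshgrid(np.arange(w),np.arange(h))
    p=cv2.undistortPoints(np.stack([u,v],-1).reshape(-1,1,2).astype(np.float64),c['K'],c['D']).reshape(h,w,2)
    z=c['z_map'].astype(float); P=np.dstack([p*z[...,None],z])
    W=P@c['T'][:3,:3].T+c['T'][:3,3]; W[z<=0]=np.nan
    return W
def save(name,c):
    np.savez('pics/'+name+'.npz',**{k:np.array(v) for k,v in c.items()})
    cv2.imwrite('pics/'+name+'.png',c['image'][...,::-1])
def load(name): return dict(np.load('pics/'+name+'.npz'))
def ray(c,u,v):
    p=cv2.undistortPoints(np.array([[[u,v]]],float),c['K'],c['D'])[0,0]
    d=c['T'][:3,:3]@np.array([p[0],p[1],1]); return c['T'][:3,3],d/np.linalg.norm(d)
def atz(c,u,v,z):
    o,d=ray(c,u,v); return o+d*(z-o[2])/d[2]
E
python3 - <<'E'
from h import *
s=ctrl.get_state(); print(s)
for n in ('top','side'):
    c=cap(n); save(n,c); print(n,c['T'].round(3).tolist(),c['vertical_fov'],c['cx'],c['cy'],c['D'])
a=[cv2.imread('pics/%s.png'%n) for n in('top','side')]
cv2.imwrite('pics/t2.png',cv2.resize(a[0],(800,600),interpolation=cv2.INTER_CUBIC))
cv2.imwrite('pics/s2.png',cv2.resize(a[1],(800,600),interpolation=cv2.INTER_CUBIC))
E
```

```text
{'t': 0.0, 'joint_positions': array([ 0.99649828,  0.42673237,  0.07384401,  1.60664162, -0.03405548,
        1.11081526, -0.06711385]), 'dq': array([-0.00117903,  0.00023209, -0.00063413, -0.00051846, -0.00018199,
        0.00032871, -0.00092045]), 'tau': array([ 2.15652966e-03, -9.49808550e+01,  3.76257509e+00, -4.63515186e+01,
        1.93544256e-02,  9.98569391e-03,  1.50125322e-05]), 'eef_pos': array([ 0.27795239, -0.61458781,  0.19339493]), 'tcp_rot': array([ 9.77529943e-01,  2.10795546e-01, -2.06838519e-04, -6.36313470e-04]), 'contact_force': array([ 0.13309953, -0.75643032,  0.07973663]), 'ft_torque': array([ 0.00429579,  0.01074054, -0.03634416]), 'gripper_force': 0.0, 'width': 1.0000043257130673}
top [[-0.024, -0.987, 0.156, 0.337], [-0.999, 0.02, -0.029, 0.019], [0.025, -0.156, -0.987, 1.194], [0.0, 0.0, 0.0, 1.0]] 57.01695958444437 251.11339491417954 195.213586299969 [-0.08117126  0.          0.          0.          0.        ]
side [[-0.896, -0.341, 0.285, 0.088], [-0.444, 0.683, -0.579, 0.857], [0.003, -0.646, -0.764, 1.204], [0.0, 0.0, 0.0, 1.0]] 46.89218277355227 261.4084296898216 188.10264419698032 [-0.15238279  0.          0.          0.          0.        ]
```

View pics/t2.png

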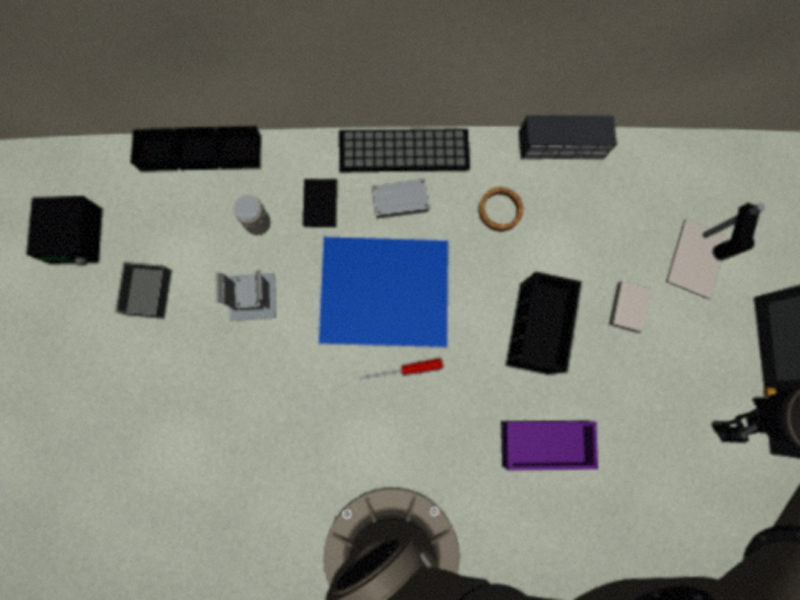

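View pics/s2.png

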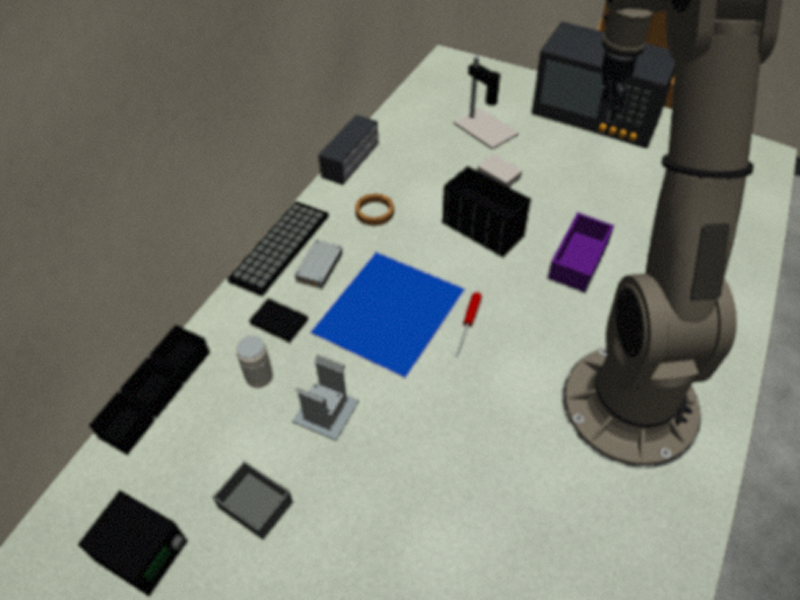

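The top view shows the pile at (545,322), the rack with the base case at (247,292), the mat at (385,292) and the purple decoy at (550,445). The side view agrees: pile (486,210), rack (326,395), mat (388,313). Next I'll measure using both views' depth.

```bash
python3 - <<'E'
from h import *
def rect(P,l):
    if len(P)<8: print(l,len(P)); return
    (c,s,a)=cv2.minAreaRect((P[:,:2]*1000).astype(np.float32)); print(l,len(P),np.round(c,1),np.round(s,1),round(a,1),'z',np.round(np.percentile(P[:,2],[5,50,95])*1000,1))
for n in('top','side'):
    c=load(n); W=cloud(c); P=W[np.isfinite(W[...,2])]
    print(n,len(P)/W[...,2].size)
    for l,b,zs in (('pile',(.45,.75,-.42,-.2),[(.12,.15),(.06,.09)]),('rack',(.5,.72,.2,.36),[(.115,.14),(.04,.06),(.004,.012)])):
        m=(P[:,0]>b[0])&(P[:,0]<b[1])&(P[:,1]>b[2])&(P[:,1]<b[3]); Q=P[m]
        print(l,np.histogram(Q[:,2],np.arange(-.01,.16,.01))[0])
        for z in zs: rect(Q[(Q[:,2]>z[0])&(Q[:,2]<z[1])],(l,z))
    im=c['image'].astype(int); m=(im[...,2]>im[...,0]+60)&(im[...,2]>im[...,1]+30)&np.isfinite(W[...,2]); rect(W[m],'mat')
# pixel grids
s=load('top');i=s['image'][...,::-1]
a=cv2.resize(i[168:246,315:380],None,fx=6,fy=6,interpolation=cv2.INTER_CUBIC)
b=cv2.resize(i[165:210,132:182],None,fx=6,fy=6,interpolation=cv2.INTER_CUBIC)
H=np.zeros((468,700,3),np.uint8);H[:468,:390]=a;H[:270,400:700]=b
H=np.clip(H.astype(float)*1.8,0,255).astype(np.uint8)
cv2.imwrite('pics/crop.png',H)
E
```

```text
top 0.9960886637369791
pile [2913  628   97  127   24   26   25  161  541   79   73   73   77  220
   91    0]
('pile', (0.12, 0.15)) 311 [ 498.9 -331.5] [ 99.  121.6] 76.9 z [122.  128.8 132.5]
('pile', (0.06, 0.09)) 781 [ 498.3 -327.1] [ 92.7 117.6] 76.5 z [67.3 71.9 85.3]
rack [1557  583   37   37   58  296   80   40   51   44   59  125   66   95
    0    0]
('rack', (0.115, 0.14)) 132 [551.1 291. ] [60.4 89.1] 2.7 z [116.3 122.5 126.9]
('rack', (0.04, 0.06)) 376 [618.  290.6] [197.6  75.6] 0.4 z [42.8 47.5 57.2]
('rack', (0.004, 0.012)) 161 [606.  290.8] [212.   99.8] 1.2 z [ 4.2  5.8 10.4]
mat 5494 [559.1   2. ] [279.2 239.3] 87.1 z [-4.2 -0.5  3.3]
side 0.9957173665364584
pile [1769  240  134   99   58   46   54  101  157  113  102  112  127  178
   46    0]
('pile', (0.12, 0.15)) 224 [ 500.6 -331.2] [105.1 116.6] 78.1 z [121.  126.7 132.4]
('pile', (0.06, 0.09)) 371 [ 501.6 -328.1] [101.3 119.3] 77.8 z [64.  74.5 88.1]
rack [1339  645   75   81   97  261  124   93  104   97  113  172   88  109
    1    0]
('rack', (0.115, 0.14)) 157 [550.7 291.4] [61.1 95.1] 2.9 z [116.  122.2 127.1]
('rack', (0.04, 0.06)) 385 [619.7 296.8] [201.6  81. ] 2.8 z [41.4 48.1 57.9]
('rack', (0.004, 0.012)) 213 [609.7 273.8] [145.3 219.4] 89.9 z [ 4.2  5.7 11. ]
mat 4221 [557.6   1. ] [286.2 242.9] 86.8 z [-6.1 -1.5  2.8]
```

View pics/crop.png

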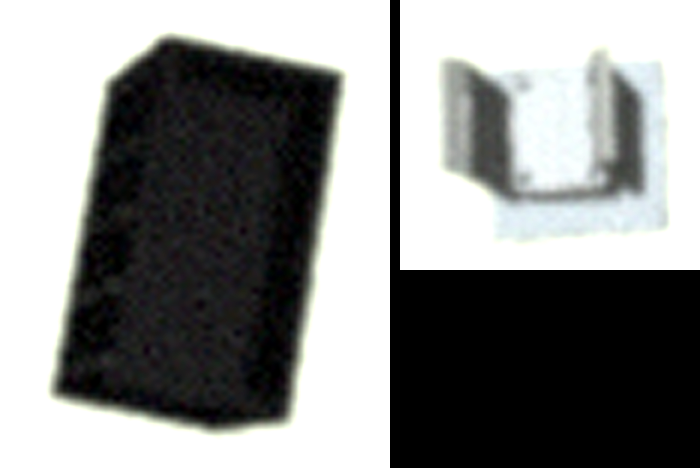

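Crop: the pile's rim corners sit at about (165,37) and (343,75) on the far side and (55,395) and (290,420) on the near side. The rack's cheeks run along x with the base case between them. Next I'll widen the measurement and plan the wrist look.

```bash
cat >> h.py <<'E'
def rect(P,l=''):
    c,s,a=cv2.minAreaRect((P[:,:2]*1000).astype(np.float32))
    if s[0]<s[1]: s=s[::-1];a=a+90
    a=(a+90)%180-90
    print(l,len(P),'c',np.round(c,1),'size',np.round(s,1),'long yaw',round(a,1),'z',np.round(np.percentile(P[:,2],[5,50,95])*1000,1))
def sel(W,x0,x1,y0,y1,z0,z1):
    P=W[np.isfinite(W[...,2])]; return P[(P[:,0]>x0)&(P[:,0]<x1)&(P[:,1]>y0)&(P[:,1]<y1)&(P[:,2]>z0)&(P[:,2]<z1)]
def pose():
    s=ctrl.get_state(); return s,np.array(s['eef_pos']),R.from_quat(s['tcp_rot'])
def plan(p,yaw):
    """row to TCP p (mm) with tool down, tool-y at world yaw (deg, mod 180)"""
    s,p0,r=pose(); best=None
    for k in(0,180):
        t=np.radians(yaw+k); y=np.array([np.cos(t),np.sin(t),0]); z=np.array([0,0,-1.]); x=np.cross(y,z)
        w=(r.inv()*R.from_matrix(np.c_[x,y,z])).as_rotvec(degrees=True)
        print('row',np.round(w/180,4),np.round(r.inv().apply(np.array(p)/1000-p0)/.2,4),'q7 est',round(s['joint_positions'][6]+np.radians(w[2]),2),'wdeg',w.round(1))
E
python3 - <<'E'
from h import *
for n in('top','side'):
    W=cloud(load(n))
    rect(sel(W,.3,.75,-.45,-.2,.118,.15),n)
    P=sel(W,.3,.75,-.45,-.2,.118,.15); print(np.round(P.mean(0)*1000))
    # case_base
    rect(sel(W,.5,.6,.262,.318,.038,.056),'base')
    for a,b in((.235,.29),(.29,.345)):
        rect(sel(W,.48,.62,a,b,.11,.14),'cheek')
c=cap('wrist'); print(np.array(c['tool_from_camera']).round(3).tolist(),c['vertical_fov'])
plan([420,-330,330],-100)
E
```

```text
top 586 c [ 467.1 -323.5] size [187.2 100.2] long yaw -13.0 z [120.  128.8 132.3]
[ 468. -322.  128.]
base 278 c [553.4 292.8] size [66.6 52.5] long yaw 2.6 z [43.4 47.4 50.9]
cheek 69 c [552.5 251.6] size [59.6 11.4] long yaw 1.4 z [115.  122.  126.8]
cheek 79 c [549.4 329.3] size [60.5 10.7] long yaw 4.4 z [111.7 121.7 126.5]
side 453 c [ 465.3 -322.4] size [191.6 104.1] long yaw -13.4 z [118.9 126.7 132.3]
[ 464. -319.  126.]
base 204 c [547.5 281.3] size [77.7 47. ] long yaw -21.8 z [41.5 47.5 51.8]
cheek 122 c [552.5 253. ] size [61.1 18.8] long yaw 1.4 z [112.2 120.2 126.6]
cheek 61 c [548.9 332.9] size [60.5 11.4] long yaw 4.7 z [115.3 123.2 126.7]
[[0.001, -0.955, -0.296, 0.076], [1.0, 0.001, -0.0, 0.0], [0.001, -0.296, 0.955, -0.179], [0.0, 0.0, 0.0, 1.0]] 65.98259457826569
row [-3.000e-04  1.000e-04  1.907e-01] [ 1.2335 -1.0052 -0.6813] q7 est 0.53 wdeg [-0.1  0.  34.3]
row [-2.000e-04 -4.000e-04 -8.093e-01] [ 1.2335 -1.0052 -0.6813] q7 est -2.61 wdeg [-0.000e+00 -1.000e-01 -1.457e+02]
```

Both views put the tray centre at (466,-323) with yaw -13.2° and the rim at about 130, consistent with 132. Its size of 187x100 also matches. Now moving the wrist camera over it.

```bash
python3 -m inch '0 0 0.19 0.5 -0.45 -0.68 85; 0 0 0.19 1 -0.9 -0.68 85;0 0 0.19 1 -1 -0.68 85;0 0 0.19 1 -1 -0.68 85; 0 0 0.19 1 -1 -0.68 85; 0 0 0.19 1 -1 -0.68 85; 0 0 0.19 1 -1 -0.68 85'; python3 - <<'E'
from h import *
plan([506,-332,330],-103)
E
```

```text
t: 1.02
eef_pos: [0.378, -0.3502, 0.3303]
tcp_rot: [0.996, -0.085, 0.0, 0.0]
contact_force: [-0.6, -0.4, 0.0]
width: 0.996
gripper_force: 0.0
row [ 0.0001 -0.0001  0.0177] [ 0.6149 -0.1989  0.0014] q7 est -1.06 wdeg [ 0.  -0.   3.2]
row [ 2.000e-04  1.000e-04 -9.823e-01] [ 0.6149 -0.1989  0.0014] q7 est -4.2 wdeg [   0.     0.  -176.8]
```

```bash
python3 -m inch '0 0 0.018 0.3 -0.1 0 85; 0 0 0.018 0.615 -0.2 0 85; 0 0 0.018 0.615 -0.2 0 85; 0 0 0.018 0.615 -0.2 0 85;0 0 0.018 0.615 -0.2 0 85'; python3 - <<'E'
from h import *
c=cap('wrist');save('w1',c);W=cloud(c)
rect(sel(W,.3,.75,-.5,-.2,.118,.15),'rim')
P=sel(W,.3,.75,-.5,-.2,.118,.15)
t=np.radians(-13.2);ex=np.array([np.cos(t),np.sin(t)]);ey=np.array([-ex[1],ex[0]])
Q=(P[:,:2]-[.466,-.323])@np.c_[ex,ey]*1000
for m,l in((Q[:,1]>30,'+y'),(Q[:,1]<-30,'-y')):
    q=Q[m&(abs(Q[:,0])<70)]; print(l,np.polyfit(q[:,0],q[:,1],1).round(3),np.percentile(q[:,1],[2,98]).round(1),len(q))
print(np.percentile(Q[:,0],[1,99]).round(1))
cv2.imwrite('pics/w1.png',np.clip(c['image'][...,::-1]*1.6,0,255).astype(np.uint8))
# wall middle
E
```

```text
t: 1.65
eef_pos: [0.5045, -0.3335, 0.3299]
tcp_rot: [0.993, -0.115, -0.0, 0.0]
contact_force: [0.8, -0.6, -0.4]
width: 0.994
gripper_force: 0.0
rim 2875 c [ 467.7 -324.1] size [186.8  96.1] long yaw -13.2 z [121.7 131.5 132.8]
+y [-0.    42.711] [39.2 47.1] 710
-y [ -0.    -44.106] [-48.5 -40.6] 711
[-90.5  95.2]
```

View pics/w1.png

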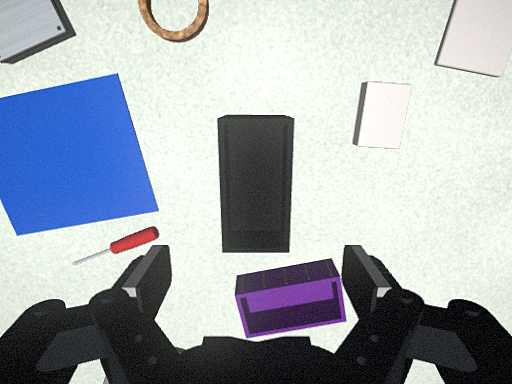

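The picture shows the nested pile at (256,183), the mat on the left and the purple tray near the fingers. The measured centre is (467.7,-324.1) with rim z 131.5, as expected. I'll go to the +y wall middle at (478,-281).

```bash
python3 - <<'E'
from h import *
plan([477.8,-281.3,160],-103.2);plan([477.8,-281.3,98],-103.2)
E
```

```text
row [ 0.0001 -0.     -0.0002] [-0.1902 -0.2224  0.8512] q7 est -1.33 wdeg [ 0. -0. -0.]
row [-0.000e+00 -2.000e-04  9.998e-01] [-0.1902 -0.2224  0.8512] q7 est 1.81 wdeg [ -0.  -0. 180.]
row [ 0.0001 -0.     -0.0002] [-0.1902 -0.2225  1.1612] q7 est -1.33 wdeg [ 0. -0. -0.]
row [-0.000e+00 -2.000e-04  9.998e-01] [-0.1902 -0.2225  1.1612] q7 est 1.81 wdeg [ -0.  -0. 180.]
```

```bash
python3 -m inch '0 0 0 -0.19 -0.222 0.2 40; 0 0 0 -0.19 -0.222 0.45 40; 0 0 0 -0.19 -0.222 0.7 40; 0 0 0 -0.19 -0.222 0.85 40;0 0 0 -0.19 -0.222 0.85 40;0 0 0 -0.19 -0.222 0.85 40'; python3 - <<'E'
from h import *
c=cap('wrist')
W=cloud(c);rect(sel(W,.3,.75,-.5,-.2,.118,.145),'rim')
plan([477.8,-281.3,98],-103.2)
E
```

```text
t: 2.45
eef_pos: [0.4794, -0.2809, 0.1617]
tcp_rot: [0.993, -0.114, 0.001, 0.0]
contact_force: [0.9, 0.1, 0.7]
width: 0.467
gripper_force: 0.0
rim 8557 c [ 467.7 -323.6] size [187.3  96.8] long yaw -13.4 z [121.3 131.4 132.6]
row [ 0.0002 -0.0008  0.0003] [-0.0096  0.0041  0.3197] q7 est -1.4 wdeg [ 0.  -0.1  0.1]
row [ 1.200e-03  3.000e-04 -9.997e-01] [-0.0096  0.0041  0.3197] q7 est -4.54 wdeg [   0.2    0.  -179.9]
```

```bash
python3 -m inch '0 0 0 -0.007 0.003 0.15 40; 0 0 0 -0.007 0.003 0.31 40;0 0 0 -0.007 0.003 0.31 40; 0 0 0 -0.007 0.003 0.31 0;0 0 0 -0.007 0.003 0.31 0;0 0 0 -0.007 0.003 0.31 0;0 0 0 -0.007 0.003 0.31 0;0 0 0 -0.007 0.003 0.31 0' 60
```

```text
t: 3.5
eef_pos: [0.4776, -0.2804, 0.0983]
tcp_rot: [0.993, -0.114, 0.0, 0.0]
contact_force: [-0.2, -0.4, 0.3]
width: 0.003
gripper_force: 0.0
```

```bash
python3 - <<'E'
from h import *
print(ctrl.get_state()['width'])
c=cap('wrist');save('w2',c);W=cloud(c);rect(sel(W,.3,.75,-.5,-.2,.118,.145),'rim')
a=c['image'][...,::-1]*1.
cv2.imwrite('pics/w2.png',np.clip(a*2,0,255).astype(np.uint8))
E
```

```text
0.0033481100877136164
rim 13819 c [ 482.4 -323. ] size [158.9 105.8] long yaw -13.4 z [120.9 131.4 132.7]
```

View pics/w2.png

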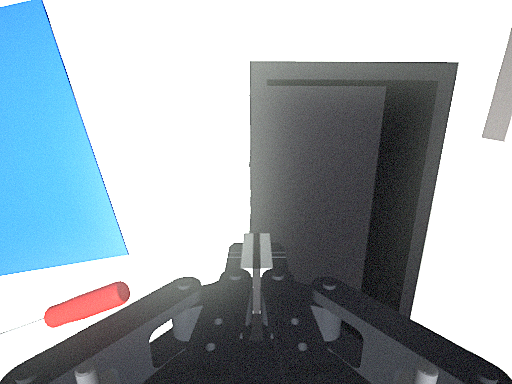

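The picture shows the +y rim at u 250–266, in line with the fingers at u 258, but they report being shut. I'll check the wall profile in the earlier cloud.

```bash
python3 - <<'E'
from h import *
W=cloud(load('w1'));P=sel(W,.3,.75,-.5,-.2,-.01,.15)
t=np.radians(-13.2);ex=np.array([np.cos(t),np.sin(t)]);ey=np.array([-ex[1],ex[0]])
Q=np.c_[(P[:,:2]-[.4677,-.3241])@np.c_[ex,ey]*1000,P[:,2]*1000]
for s in(1,-1):
  for a in range(-90,90,20):
    q=Q[(abs(Q[:,1]*s-44)<3)&(abs(Q[:,0]-a-10)<10)]; print(s,a+10,len(q),np.percentile(q[:,2],[5,50,95]).round(1) if len(q) else '')
s=ctrl.get_state();print(s['eef_pos'],s['gripper_force'],s['contact_force'])
E
python3 -m inch '0 0 0 0 0 -0.05 0;0 0 0 0 0 -0.1 0;0 0 0 0 0 -0.1 0'
python3 - <<'E'
from h import *
print(ctrl.get_state()['contact_force'],ctrl.get_state()['gripper_force'])
c=cap('wrist');save('w3',c);W=cloud(c);rect(sel(W,.3,.75,-.5,-.2,.11,.165),'rim')
E
```

```text
1 -80 50 [130.3 131.7 132.9]
1 -60 61 [130.8 131.6 132.9]
1 -40 56 [130.5 131.6 133.1]
1 -20 63 [130.6 131.9 133.2]
1 0 65 [130.5 131.8 132.7]
1 20 67 [130.6 131.7 132.8]
1 40 69 [130.5 131.6 132.7]
1 60 73 [130.5 131.9 132.8]
1 80 79 [130.7 131.8 133.2]
-1 -80 54 [130.4 131.7 132.9]
-1 -60 57 [130.5 131.6 132.8]
-1 -40 56 [130.6 131.7 133. ]
-1 -20 65 [130.3 131.5 132.7]
-1 0 64 [130.6 131.7 132.9]
-1 20 69 [130.4 131.7 132.8]
-1 40 69 [130.4 131.7 132.6]
-1 60 72 [130.2 131.5 132.7]
-1 80 81 [130.3 131.8 133.3]
[ 0.47757937 -0.28039331  0.09818725] 0.0 [-0.61239699 -0.89573871  0.38512865]
t: 3.92
eef_pos: [0.4782, -0.2807, 0.1193]
tcp_rot: [0.993, -0.114, 0.001, 0.0]
contact_force: [-0.1, 0.3, -0.2]
width: -0.003
gripper_force: 0.0
[-0.08408885  0.29889087 -0.1872426 ] 0.0
rim 12374 c [ 472.4 -320.9] size [179.3 105.3] long yaw -13.1 z [113.7 131.2 132.6]
```

```bash
python3 - <<'E'
from h import *
for n,z in(('w2',.0982),('w3',.1193)):
    c=load(n);z=c['z_map'];W=cloud(c)
    T=np.array(c['tool_from_camera']); iT=np.linalg.inv(c['T'])
    Q=(W@iT[:3,:3].T+iT[:3,3])@T[:3,:3].T+T[:3,3]
    for v in range(215,330,12): print(n,v,[(u,*np.round(Q[v,u]*1000).tolist(),round(W[v,u,2]*1000)) for u in(246,251,258,265,270)])
for n in('w1','w2','w3'):
    pass
E
python3 -m inch '0 0 0 0 0 -0.2 30;0 0 0 0 0 -0.2 30'
python3 - <<'E'
from h import *
c=cap('side');save('s3',c);i=c['image'][...,::-1]
p=cv2.projectPoints(np.array([[.478,-.281,.13]]),*[f for f in (cv2.Rodrigues(np.linalg.inv(c['T'])[:3,:3])[0],np.linalg.inv(c['T'])[:3,3])],c['K'],c['D'])[0][0,0]
print(p);u,v=p.astype(int);cr=i[max(v-60,0):v+60,max(u-80,0):u+80]
cv2.imwrite('pics/s3c.png',np.clip(cv2.resize(cr,None,fx=5,fy=5,interpolation=cv2.INTER_CUBIC)*1.8,0,255).astype(np.uint8))
E
```

```text
w2 215 [(246, -34.0, -10.0, 99.0, 0), (251, 18.0, -3.0, -33.0, 131), (258, 18.0, 1.0, -33.0, 132), (265, 18.0, 5.0, -33.0, 131), (270, -5.0, 10.0, 25.0, 73)]
w2 227 [(246, -47.0, -10.0, 99.0, 0), (251, 11.0, -3.0, -33.0, 132), (258, 11.0, 1.0, -33.0, 131), (265, -14.0, 7.0, 24.0, 74), (270, -15.0, 10.0, 25.0, 73)]
w2 239 [(246, 11.0, -5.0, -48.0, 146), (251, 11.0, -3.0, -48.0, 146), (258, 11.0, 1.0, -47.0, 146), (265, 11.0, 4.0, -48.0, 146), (270, -25.0, 11.0, 26.0, 72)]
w2 251 [(246, 11.0, -5.0, -60.0, 158), (251, 11.0, -2.0, -60.0, 158), (258, 12.0, 1.0, -61.0, 159), (265, 12.0, 4.0, -60.0, 159), (270, 11.0, 6.0, -60.0, 158)]
w2 263 [(246, 11.0, -4.0, -70.0, 168), (251, 11.0, -2.0, -70.0, 168), (258, 11.0, 1.0, -70.0, 169), (265, 11.0, 4.0, -70.0, 169), (270, 11.0, 6.0, -70.0, 169)]
w2 275 [(246, 13.0, -4.0, -81.0, 179), (251, 12.0, -2.0, -81.0, 179), (258, 8.0, 1.0, -75.0, 173), (265, 13.0, 3.0, -81.0, 180), (270, 12.0, 5.0, -81.0, 179)]
w2 287 [(246, 12.0, -4.0, -87.0, 186), (251, 8.0, -2.0, -83.0, 181), (258, 3.0, 1.0, -75.0, 173), (265, 13.0, 3.0, -89.0, 187), (270, 12.0, 5.0, 
[... 1566 characters left out ...]
-89.0, 208), (270, 12.0, 5.0, -88.0, 208)]
w3 299 [(246, 12.0, -3.0, -95.0, 215), (251, 4.0, -2.0, -84.0, 203), (258, -4.0, 1.0, -74.0, 193), (265, 10.0, 3.0, -93.0, 212), (270, 13.0, 5.0, -95.0, 215)]
w3 311 [(246, 10.0, -3.0, -98.0, 217), (251, -2.0, -2.0, -84.0, 203), (258, -9.0, 1.0, -75.0, 194), (265, -0.0, 3.0, -86.0, 205), (270, 15.0, 4.0, -104.0, 224)]
w3 323 [(246, -6.0, -4.0, -85.0, 205), (251, -7.0, -2.0, -84.0, 203), (258, -69.0, 1.0, -13.0, 132), (265, -6.0, 3.0, -86.0, 205), (270, 11.0, 4.0, -105.0, 225)]
t: 4.22
eef_pos: [0.4789, -0.2811, 0.1605]
tcp_rot: [0.993, -0.114, 0.002, 0.001]
contact_force: [-0.1, -0.1, -1.0]
width: 0.351
gripper_force: 0.0
[303.89873112 127.90086567]
```

View pics/s3c.png

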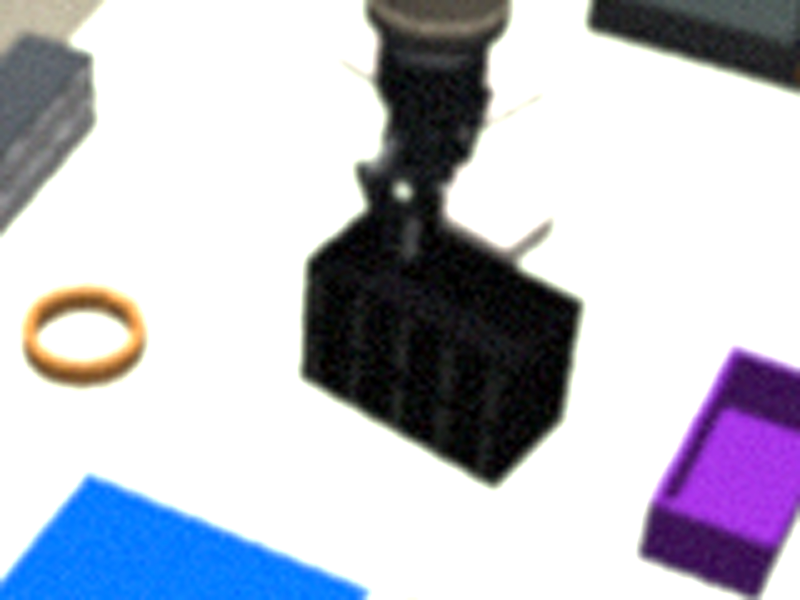

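In w2 the visible fingers end about 40 mm behind the reported TCP, so they shut above the rim. The side crop shows the fingertip near (410,255), above the pile. I'll measure the true tip height.

```bash
python3 - <<'E'
from h import *
c=load('s3');i=np.linalg.inv(c['T'])
s=ctrl.get_state();e=s['eef_pos'];print(e)
for z in(.13,.15,.16,.17,.18,.19,.2,.21,.22):
    print(z,cv2.projectPoints(np.array([[e[0],e[1],z]]),cv2.Rodrigues(i[:3,:3])[0],i[:3,3],c['K'],c['D'])[0][0,0].round(1))
W=cloud(c);
P=W[105:132,296:316].reshape(-1,3); P=P[(np.hypot(P[:,0]-e[0],P[:,1]-e[1])<.03)&(P[:,2]>.136)]; print(np.sort(P[:,2]).round(3)[:20])
c=load('w2');W=cloud(c);T=np.array(c['tool_from_camera']);it=np.linalg.inv(c['T'])
Q=((W@it[:3,:3].T+it[:3,3])@T[:3,:3].T+T[:3,3])*1000
for u in(249,258,266):print([tuple(Q[v,u].round(1)[[0,2]]) for v in range(226,240)])
c=cap('wrist');save('w4',c);W=cloud(c);it=np.linalg.inv(c['T'])
Q=((W@it[:3,:3].T+it[:3,3])@T[:3,:3].T+T[:3,3])*1000
m=(abs(Q[...,0])<16)&(abs(Q[...,1])<40)&(Q[...,2]<15); print('tips tool z',np.sort(Q[m][:,2])[-30:].round(1))
E
```

```text
[ 0.47811751 -0.28071388  0.15900678]
0.13 [303.8 127.9]
0.15 [304.2 123.8]
0.16 [304.5 121.7]
0.17 [304.7 119.5]
0.18 [304.9 117.4]
0.19 [305.1 115.2]
0.2 [305.3 113. ]
0.21 [305.5 110.8]
0.22 [305.7 108.6]
[0.195 0.197 0.197 0.197 0.198 0.199 0.199 0.199 0.2   0.2   0.201 0.202
 0.202 0.203 0.203 0.204 0.204 0.204 0.204 0.205]
[(np.float64(-45.9), np.float64(98.3)), (np.float64(-46.7), np.float64(97.5)), (np.float64(-48.7), np.float64(99.5)), (np.float64(2.4), np.float64(-16.2)), (np.float64(3.0), np.float64(-19.0)), (np.float64(2.9), np.float64(-20.3)), (np.float64(2.1), np.float64(-19.9)), (np.float64(11.0), np.float64(-40.2)), (np.float64(11.1), np.float64(-41.8)), (np.float64(11.6), np.float64(-43.9)), (np.float64(11.4), np.float64(-44.6)), (np.float64(11.1), np.float64(-45.3)), (np.float64(11.4), np.float64(-46.9)), (np.float64(11.4), np.float64(-48.0))]
[(np.float64(11.9), np.float64(-33.5)), (np.float64(11.0), np.float64(-32.8)), (np.float64(10.3), np.float64(-32.5)), (np.float64(10.1), np.float64(-33.5)), (np.float64(9.7), np.float64(-33.7)), (np.float64(9.2), np.float64(-3
[... 359 characters left out ...]
np.float64(-14.2), np.float64(24.1)), (np.float64(-15.6), np.float64(25.5)), (np.float64(-15.9), np.float64(24.4)), (np.float64(-16.0), np.float64(22.8)), (np.float64(-17.4), np.float64(24.0)), (np.float64(-18.5), np.float64(24.7)), (np.float64(11.3), np.float64(-40.9)), (np.float64(11.8), np.float64(-43.2)), (np.float64(10.9), np.float64(-42.5)), (np.float64(11.3), np.float64(-44.6)), (np.float64(11.5), np.float64(-46.0)), (np.float64(10.8), np.float64(-45.8)), (np.float64(11.2), np.float64(-47.5))]
tips tool z [-39.9 -39.9 -39.8 -39.6 -39.5 -39.5 -39.3 -39.3 -39.2 -39.1 -39.  -39.
 -39.  -38.9 -38.9 -38.8 -38.8 -38.7 -38.6 -38.6 -38.6 -38.3 -38.2 -38.1
 -37.9 -37.8 -37.5 -37.4 -37.3 -36.8]
```

Side depth and wrist depth both put the real tips about 39 mm short of the reported TCP. I'll use that offset, with TCP z = tip z − 39, so the target TCP z is 61 and the tips end at 100.

```bash
python3 -m inch '0 0 0 0 0.003 0 40; 0 0 0 0 0.003 0.2 40; 0 0 0 0 0.003 0.35 40;0 0 0 0 0.003 0.49 40;0 0 0 0 0.003 0.49 40; 0 0 0 0 0.003 0.49 0;0 0 0 0 0.003 0.49 0;0 0 0 0 0.003 0.49 0;0 0 0 0 0.003 0.49 0' 60
```

```text
t: 5.45
eef_pos: [0.4781, -0.2813, 0.0613]
tcp_rot: [0.993, -0.114, 0.001, 0.0]
contact_force: [-1.4, 1.5, 7.3]
width: 0.089
gripper_force: 59.5
```

```bash
python3 -m inch '0 0 0 0 0 -0.03 0;0 0 0 0 0 -0.1 0; 0 0 0 0 0 -0.25 0;0 0 0 0 0 -0.45 0;0 0 0 0 0 -0.65 0;0 0 0 0 0 -0.65 0;0 0 0 0 0 -0.65 0'; python3 - <<'E'
from h import *
plan([560,-31,190],-93);plan([560,-31,2],-93)
c=cap('wrist');W=cloud(c);rect(sel(W,.3,.75,-.5,-.2,.17,.28),'rim')
E
```

```text
t: 6.32
eef_pos: [0.4771, -0.2809, 0.1903]
tcp_rot: [0.993, -0.114, 0.0, -0.0]
contact_force: [-0.9, 0.6, -2.7]
width: 0.084
gripper_force: 58.6
row [-0.     -0.     -0.0561] [ 0.1203 -1.3108  0.0014] q7 est -1.57 wdeg [ -0.   -0.  -10.1]
row [-0.      0.      0.9439] [ 0.1203 -1.3108  0.0014] q7 est 1.57 wdeg [ -0.    0.  169.9]
row [-0.     -0.     -0.0561] [ 0.1202 -1.3107  0.9414] q7 est -1.57 wdeg [ -0.   -0.  -10.1]
row [-0.      0.      0.9439] [ 0.1202 -1.3107  0.9414] q7 est 1.57 wdeg [ -0.    0.  169.9]
rim 66800 c [ 475.9 -308.5] size [178.8 131.8] long yaw -14.3 z [201.8 234.  264.4]
```

```bash
python3 -m inch '0 0 -0.02 0.02 -0.15 0 0;0 0 -0.04 0.05 -0.4 0 0;0 0 -0.056 0.09 -0.65 0 0;0 0 -0.056 0.12 -0.9 0 0;0 0 -0.056 0.12 -1 0 0;0 0 -0.056 0.12 -1 0 0;0 0 -0.056 0.12 -1 0 0'; python3 - <<'E'
from h import *
plan([560,-31,190],-93)
c=cap('wrist');save('w5',c);W=cloud(c);s,p,r=pose()
# tray rim plane: local coordinates relative to grip
P=W[np.isfinite(W[...,2])];Q=r.inv().apply(P-p)*1000
m=(Q[:,1]>80)&(Q[:,1]<100)&(abs(Q[:,0])<80)&(Q[:,2]<0);print('far wall z(tool)',np.percentile(Q[m][:,2],[5,20,50]),m.sum())
im=c['image'].astype(int);k=(im[...,2]>im[...,0]+60)&np.isfinite(W[...,2]);rect(W[k],'mat')
E
```

```text
t: 7.25
eef_pos: [0.5457, -0.0919, 0.1896]
tcp_rot: [1.0, -0.026, -0.001, 0.0]
contact_force: [0.4, -0.1, -2.8]
width: 0.091
gripper_force: 58.8
row [0.     0.0003 0.    ] [ 0.0556 -0.3076 -0.0022] q7 est -1.62 wdeg [0.  0.1 0. ]
row [-5.e-04  1.e-04 -1.e+00] [ 0.0556 -0.3076 -0.0022] q7 est -4.76 wdeg [-1.0e-01  0.0e+00 -1.8e+02]
far wall z(tool) [-70.37131681 -69.30351243 -53.55445638] 22332
mat 33472 c [560.4  27.6] size [240.4 232.9] long yaw -2.9 z [0.5 1.8 3.1]
```

The held tray hangs level, with the far rim at the same height as the gripped one. Lowering it onto the mat.

```bash
python3 -m inch '0 0 0 0.03 -0.15 0.1 0;0 0 0 0.056 -0.308 0.3 0;0 0 0 0.056 -0.308 0.5 0;0 0 0 0.056 -0.308 0.7 0;0 0 0 0.056 -0.308 0.82 0;0 0 0 0.056 -0.308 0.88 0;0 0 0 0.056 -0.308 0.92 0;0 0 0 0.056 -0.308 0.935 0;0 0 0 0.056 -0.308 0.935 0;0 0 0 0.056 -0.308 0.935 0'
```

```text
t: 8.55
eef_pos: [0.561, -0.0307, 0.0037]
tcp_rot: [1.0, -0.026, 0.0, -0.0]
contact_force: [-0.2, -0.5, -2.2]
width: 0.085
gripper_force: 58.9
```

```bash
python3 -m inch '0 0 0 0 0 0.006 0;0 0 0 0 0 0.012 0;0 0 0 0 0 0.012 0;0 0 0 0 0 0.012 30;0 0 0 0 0 0.012 30;0 0 0 0 0 0.012 30;0 0 0 0 0 -0.1 30;0 0 0 0 0 -0.4 30;0 0 0 0 0 -0.7 30;0 0 0 0 0 -1 30;0 0 0 0 0 -1 30'; python3 - <<'E'
from h import *
c=cap('wrist');save('w6',c);W=cloud(c);P=sel(W,.42,.7,-.2,0,.06,.085);rect(P,'tray')
plan([430,-330,300],-13)
for n in('top','side'):
    W=cloud(cap(n)); rect(sel(W,.3,.7,-.45,-.2,.06,.085),n+' low rim');rect(sel(W,.42,.52,-.38,-.27,.046,.062),n+' case')
E
```

```text
t: 9.93
eef_pos: [0.5631, -0.0307, 0.208]
tcp_rot: [1.0, -0.026, 0.004, -0.0]
contact_force: [0.2, 0.2, -0.3]
width: 0.355
gripper_force: 0.0
tray 3957 c [558.3 -74.8] size [186.2  97. ] long yaw -2.8 z [63.8 71.5 72.8]
row [ 0.0009 -0.0011 -0.4446] [-0.5763  1.529  -0.4759] q7 est -3.14 wdeg [  0.2  -0.2 -80. ]
row [-0.0011 -0.0009  0.5554] [-0.5763  1.529  -0.4759] q7 est 0.0 wdeg [ -0.2  -0.2 100. ]
top low rim 455 c [ 466.8 -323.2] size [185.6 100.5] long yaw -13.2 z [62.2 67.3 71.2]
top case 394 c [ 480.5 -322.2] size [101.6  92.4] long yaw -13.5 z [48.6 53.4 58.6]
side low rim 329 c [ 464.2 -319.9] size [189.7 109.5] long yaw -13.2 z [60.7 65.9 70.7]
side case 273 c [ 477.4 -322.7] size [101.2  98.8] long yaw 82.3 z [47.2 52.7 60.5]
```

```bash
python3 -m inch '0 0 0.06 -0.1 0.3 -0.2 85;0 0 0.12 -0.2 0.6 -0.4 85;0 0 0.18 -0.3 0.9 -0.4 85;0 0 0.24 -0.4 1 -0.4 85;0 0 0.3 -0.48 1 -0.4 85;0 0 0.36 -0.48 1 -0.4 85;0 0 0.42 -0.48 1 -0.4 85;0 0 0.48 -0.48 1 -0.4 85'; python3 - <<'E'
from h import *
plan([460,-355,290],167);plan([460,-355,290],-13)
E
```

```text
t: 11.08
eef_pos: [0.4529, -0.2273, 0.2805]
tcp_rot: [0.758, -0.652, -0.002, 0.002]
contact_force: [0.8, -0.4, -0.0]
width: 0.998
gripper_force: 0.0
row [ 0.0018 -0.0002  0.1199] [ 0.6364  0.0604 -0.0472] q7 est -2.26 wdeg [ 0.3 -0.  21.6]
row [ 3.000e-04  2.500e-03 -8.801e-01] [ 0.6364  0.0604 -0.0472] q7 est -5.4 wdeg [ 1.000e-01  5.000e-01 -1.584e+02]
row [ 3.000e-04  2.500e-03 -8.801e-01] [ 0.6364  0.0604 -0.0472] q7 est -5.4 wdeg [ 1.000e-01  5.000e-01 -1.584e+02]
row [ 0.0018 -0.0002  0.1199] [ 0.6364  0.0604 -0.0472] q7 est -2.26 wdeg [ 0.3 -0.  21.6]
```

The wrong-way turn approaches the joint-7 limit, because a positive tool-z turn lowers q7. I'll turn back the other way to tool-y yaw -13.

```bash
sed -i "s/+np.radians(w\[2\])/-np.radians(w[2])/" h.py; python3 -m inch '0 0 -0.06 0.1 0.02 0 85;0 0 -0.12 0.2 0.04 0 85;0 0 -0.18 0.25 0.05 0 85;0 0 -0.24 0.25 0.05 0 85;0 0 -0.3 0.25 0.05 0 85;0 0 -0.36 0.25 0.05 0 85;0 0 -0.42 0.25 0.05 0 85;0 0 -0.48 0.25 0.05 0 85;0 0 -0.54 0.25 0.05 0 85;0 0 -0.6 0.25 0.05 0 85'; python3 - <<'E'
from h import *
plan([476,-284,290],-13.2)
E
```

```text
t: 12.32
eef_pos: [0.4514, -0.2771, 0.2804]
tcp_rot: [0.973, 0.231, -0.003, -0.001]
contact_force: [-0.5, -0.1, 0.6]
width: 0.996
gripper_force: 0.0
row [-0.0015  0.0013 -0.2782] [ 0.0942  0.086  -0.0486] q7 est 0.21 wdeg [ -0.3   0.2 -50.1]
row [0.0015 0.0018 0.7218] [ 0.0942  0.086  -0.0486] q7 est -2.93 wdeg [  0.3   0.3 129.9]
```

```bash
python3 -m inch '0 0 -0.06 0.1 0.085 -0.05 85;-0.0015 0.001 -0.12 0.1 0.085 -0.05 85;-0.0015 0.001 -0.18 0.1 0.085 -0.05 85;-0.0015 0.001 -0.24 0.1 0.085 -0.05 85;-0.0015 0.001 -0.278 0.1 0.085 -0.05 85;-0.0015 0.001 -0.278 0.1 0.085 -0.05 85;-0.0015 0.001 -0.278 0.1 0.085 -0.05 85'; python3 - <<'E'
from h import *
c=cap('wrist');save('w7',c);W=cloud(c)
rect(sel(W,.3,.7,-.45,-.2,.064,.085),'low rim')
t=np.radians(-13.2);ex=np.array([np.cos(t),np.sin(t)]);ey=np.array([-ex[1],ex[0]])
P=sel(W,.3,.7,-.45,-.2,.005,.063);Q=(P[:,:2]-[.4677,-.3241])@np.c_[ex,ey]*1000
m=(abs(Q[:,0])<82)&(abs(Q[:,1])<38)
print(np.histogram(P[m][:,2],np.arange(0,.07,.005)))
k=m&(P[:,2]>.050)&(P[:,2]<.062);rect(P[k],'case');print(np.percentile(Q[k],[1,50,99],axis=0).round(1))
plan([476,-284,290],-13.2)
E
```

```text
t: 13.2
eef_pos: [0.4772, -0.2837, 0.2912]
tcp_rot: [0.787, 0.617, 0.0, 0.001]
contact_force: [-0.7, 0.5, 0.1]
width: 0.996
gripper_force: 0.0
low rim 2385 c [ 468.2 -323. ] size [186.5  96.8] long yaw -13.6 z [65.7 69.5 70.8]
(array([   0,   80, 2670,    1,    2,    1,    5,   11,   27,   31,  411,
       1155,    1,    0]), array([0.   , 0.005, 0.01 , 0.015, 0.02 , 0.025, 0.03 , 0.035, 0.04 ,
       0.045, 0.05 , 0.055, 0.06 , 0.065, 0.07 ]))
case 1567 c [ 440.  -317.3] size [111.7  68.9] long yaw -8.7 z [54.1 55.6 56.9]
[[-25.7 -29.8]
 [  0.    4.4]
 [ 25.   35.2]]
row [ 0.0005  0.0003 -0.003 ] [-0.003  -0.0058  0.0071] q7 est 0.2 wdeg [ 0.1  0.1 -0.5]
row [ 5.00e-04 -8.00e-04  9.97e-01] [-0.003  -0.0058  0.0071] q7 est -2.94 wdeg [ 1.000e-01 -1.000e-01  1.795e+02]
```

```bash
python3 - <<'E'
from h import *
W=cloud(load('w7'));P=sel(W,.42,.52,-.37,-.27,.053,.058)
t=np.radians(-13.2);A=np.c_[[np.cos(t),np.sin(t)],[-np.sin(t),np.cos(t)]];Q=(P[:,:2]-[.468,-.3215])@A*1000
k=(abs(Q[:,0])<30)&(abs(Q[:,1])<36);rect(P[k],'case')
plan([468,-321.5,60],-13.2);plan([468,-321.5,-17],-13.2)
E
```

```text
case 1548 c [ 467.9 -321.7] size [65.9 51.7] long yaw 76.5 z [54.2 55.6 56.9]
row [ 0.0005  0.0003 -0.003 ] [-0.1936 -0.0021  1.1573] q7 est 0.2 wdeg [ 0.1  0.1 -0.5]
row [ 5.00e-04 -8.00e-04  9.97e-01] [-0.1936 -0.0021  1.1573] q7 est -2.94 wdeg [ 1.000e-01 -1.000e-01  1.795e+02]
row [ 0.0005  0.0003 -0.003 ] [-0.1932 -0.0027  1.5423] q7 est 0.2 wdeg [ 0.1  0.1 -0.5]
row [ 5.00e-04 -8.00e-04  9.97e-01] [-0.1932 -0.0027  1.5423] q7 est -2.94 wdeg [ 1.000e-01 -1.000e-01  1.795e+02]
```

The case is at (467.9,-321.7), measures 65.9x51.7 with its top at 55.6, and lies across the tray as stated.

```bash
python3 -m inch '0 0 -0.003 -0.193 -0.003 0.2 85;0 0 -0.003 -0.193 -0.003 0.5 85;0 0 -0.003 -0.193 -0.003 0.8 85;0 0 -0.003 -0.193 -0.003 1 85;0 0 -0.003 -0.193 -0.003 1 85;0 0 -0.003 -0.193 -0.003 1 85'; python3 - <<'E'
from h import *
plan([467.9,-321.7,-17],-13.3)
E
```

```text
t: 14.0
eef_pos: [0.4691, -0.3219, 0.0936]
tcp_rot: [0.783, 0.622, 0.001, 0.002]
contact_force: [0.1, -0.7, 0.1]
width: 0.997
gripper_force: 0.0
row [0.0013 0.0005 0.0012] [ 0.0008 -0.0082  0.553 ] q7 est 0.28 wdeg [0.2 0.1 0.2]
row [-8.000e-04  2.000e-03 -9.988e-01] [ 0.0008 -0.0082  0.553 ] q7 est 3.42 wdeg [-1.000e-01  4.000e-01 -1.798e+02]
```

```bash
python3 -m inch '0 0 0 0 -0.007 0.15 85;0 0 0 0 -0.007 0.3 85;0 0 0 0 -0.007 0.45 85;0 0 0 0 -0.007 0.55 85;0 0 0 0 -0.007 0.55 85;0 0 0 0 -0.007 0.55 0;0 0 0 0 -0.007 0.55 0;0 0 0 0 -0.007 0.55 0;0 0 0 0 -0.007 0.55 0;0 0 0 0 -0.007 0.55 0' 60
```

```text
t: 15.25
eef_pos: [0.4681, -0.3219, -0.0162]
tcp_rot: [0.783, 0.622, 0.001, 0.002]
contact_force: [-0.1, 0.9, 13.1]
width: 0.602
gripper_force: 61.1
```

```bash
python3 -m inch '0 0 0 0 0 -0.02 0;0 0 0 0 0 -0.1 0;0 0 0 0 0 -0.3 0;0 0 0 0 0 -0.55 0;0 0 0 0 0 -0.8 0;0 0 0 0 0 -0.8 0;0 0 0 0 0 -0.8 0'; python3 - <<'E'
from h import *
c=load('w6');W=cloud(c);im=c['image'].astype(int);k=(im[...,2]>im[...,0]+60)&np.isfinite(W[...,2]);rect(W[k],'mat')
plan([560,75,140],93)
W=cloud(cap('top'));rect(sel(W,.3,.7,-.45,-.2,.06,.085),'low rim')
E
```

```text
t: 16.12
eef_pos: [0.4664, -0.3208, 0.1422]
tcp_rot: [0.783, 0.622, 0.0, 0.001]
contact_force: [-0.6, 0.0, -3.2]
width: 0.601
gripper_force: 63.9
mat 23749 c [558.4   3.3] size [281.4 240.7] long yaw 87.0 z [0.4 1.7 3. ]
row [ 3.000e-04  1.000e-03 -5.891e-01] [2.0336 0.0092 0.0089] q7 est 2.14 wdeg [ 1.00e-01  2.00e-01 -1.06e+02]
row [ 9.000e-04 -3.000e-04  4.109e-01] [2.0336 0.0092 0.0089] q7 est -1.01 wdeg [ 0.2 -0.  74. ]
low rim 363 c [ 466.4 -322.3] size [187.1 100. ] long yaw -13.6 z [61.6 67.1 71.1]
```

```bash
python3 -m inch '0 0 0.04 0.1 0 0 0;0 0 0.08 0.3 0 0 0;0 0 0.13 0.55 0 0 0;0 0 0.18 0.8 0 0 0;0 0 0.23 1 0 0 0;0 0 0.28 1 0 0 0;0 0 0.33 1 0 0 0;0 0 0.37 1 0 0 0;0 0 0.411 1 0 0 0'; python3 - <<'E'
from h import *
plan([560,75,60],-87)
E
```

```text
t: 17.3
eef_pos: [0.5109, -0.126, 0.1405]
tcp_rot: [1.0, 0.024, -0.0, 0.001]
contact_force: [0.9, 0.2, -3.1]
width: 0.603
gripper_force: 63.7
row [ 0.0005  0.0002 -0.0015] [ 0.2932 -0.993   0.4006] q7 est -1.35 wdeg [ 0.1  0.  -0.3]
row [ 3.000e-04 -8.000e-04  9.985e-01] [ 0.2932 -0.993   0.4006] q7 est -4.49 wdeg [ 0.000e+00 -1.000e-01  1.797e+02]
```

```bash
python3 -m inch '0 0 0 0.05 -0.2 0 0;0 0 0 0.12 -0.45 0 0;0 0 0 0.2 -0.7 0 0;0 0 0 0.27 -0.9 0 0;0 0 0 0.293 -0.993 0.1 0;0 0 0 0.293 -0.993 0.3 0;0 0 0 0.293 -0.993 0.5 0;0 0 0 0.293 -0.993 0.65 0;0 0 0 0.293 -0.993 0.75 0;0 0 0 0.293 -0.993 0.8 0;0 0 0 0.293 -0.993 0.8 0'; python3 - <<'E'
from h import *
plan([560,75,-25.5],-87)
E
```

```text
t: 18.68
eef_pos: [0.5596, 0.0743, -0.0194]
tcp_rot: [1.0, 0.026, 0.0, 0.001]
contact_force: [0.3, -1.0, -2.2]
width: 0.602
gripper_force: 63.9
row [ 0.0007 -0.0001 -0.0003] [ 0.002  -0.0035  0.0306] q7 est -1.72 wdeg [ 0.1 -0.  -0. ]
row [-1.000e-04 -1.200e-03  9.997e-01] [ 0.002  -0.0035  0.0306] q7 est -4.87 wdeg [ -0.   -0.2 180. ]
```

```bash
python3 -m inch '0 0 0 0 0 0.015 0;0 0 0 0 0 0.025 0;0 0 0 0 0 0.03 0;0 0 0 0 0 0.03 0'
```

```text
t: 19.18
eef_pos: [0.5606, 0.075, -0.0242]
tcp_rot: [1.0, 0.026, 0.001, 0.001]
contact_force: [-1.1, 0.1, -2.4]
width: 0.601
gripper_force: 63.9
```

```bash
python3 -m inch '0 0 0 0 0 0.008 0;0 0 0 0 0 0.013 0;0 0 0 0 0 0.013 0;0 0 0 0 0 0.013 0'
```

```text
t: 19.68
eef_pos: [0.5608, 0.0749, -0.0262]
tcp_rot: [1.0, 0.026, 0.001, 0.001]
contact_force: [-4.4, -0.3, 12.8]
width: 0.6
gripper_force: 65.5
```

```bash
python3 -m inch '0 0 0 0 0 0 85;0 0 0 0 0 0 85;0 0 0 0 0 0 85;0 0 0 0 0 -0.1 85;0 0 0 0 0 -0.3 85;0 0 0 0 0 -0.5 85;0 0 -0.06 0 0 -0.8 85;0 0 -0.12 0 0 -1 85;0 0 -0.18 0 0 -1 85;0 0 -0.24 0 0 -1 85;0 0 -0.3 0 0 -1 85'; python3 - <<'E'
from h import *
plan([560,90,200],3)
E
```

```text
t: 21.05
eef_pos: [0.56, 0.0752, 0.1731]
tcp_rot: [0.879, 0.477, 0.001, 0.001]
contact_force: [-1.3, 0.6, 0.2]
width: 0.999
gripper_force: 0.0
row [ 0.0009  0.0003 -0.1998] [ 0.0621 -0.0399 -0.1346] q7 est -0.22 wdeg [  0.2   0.1 -36. ]
row [ 4.000e-04 -1.200e-03  8.002e-01] [ 0.0621 -0.0399 -0.1346] q7 est -3.37 wdeg [ 1.00e-01 -2.00e-01  1.44e+02]
```

```bash
python3 -m inch '0 0 -0.06 0.08 -0.05 -0.14 85;0 0 -0.12 0.146 -0.095 -0.28 85;0 0 -0.18 0.146 -0.095 -0.28 85;0 0 -0.2 0.146 -0.095 -0.28 85;0 0 -0.2 0.146 -0.095 -0.28 85;0 0 -0.2 0.146 -0.095 -0.28 85'; python3 - <<'E'
from h import *
c=cap('wrist');save('w8',c);W=cloud(c);P=sel(W,.5,.62,.02,.13,.042,.05);rect(P,'case');rect(sel(W,.42,.7,-.2,0,.06,.085),'tray')
plan([560,75,90],3)
E
```

```text
t: 21.8
eef_pos: [0.5601, 0.11, 0.2289]
tcp_rot: [0.691, 0.723, 0.0, 0.001]
contact_force: [-0.2, 0.2, 0.5]
width: 0.997
gripper_force: 0.0
case 1988 c [561.5  75.4] size [65.8 51.5] long yaw 2.6 z [44.3 45.6 46.9]
tray 3407 c [559.3 -73.8] size [186.8  98.2] long yaw -3.1 z [61.3 70.9 72.4]
row [ 0.0007  0.0006 -0.0022] [-0.1738 -0.0098  0.6948] q7 est -0.3 wdeg [ 0.1  0.1 -0.4]
row [ 9.000e-04 -1.100e-03  9.978e-01] [-0.1738 -0.0098  0.6948] q7 est -3.44 wdeg [  0.2  -0.2 179.6]
```

The case lies flat at (561.5,75.4), yaw 2.6. Before gripping I'll check the tip and body positions in tool coordinates, for clearance over the cheeks.

```bash
python3 - <<'E'
from h import *
for n in('w8','w4','w2'):
    c=load(n);W=cloud(c);T=np.array(c['tool_from_camera']);it=np.linalg.inv(c['T'])
    Q=((W@it[:3,:3].T+it[:3,3])@T[:3,:3].T+T[:3,3])*1000
    Q=Q[np.isfinite(Q[...,2])]
    Q=Q[(abs(Q[:,0])<50)&(abs(Q[:,1])<75)&(Q[:,2]<-36)]
    for a in range(-75,75,10):
        q=Q[(Q[:,1]>=a)&(Q[:,1]<a+10)]
        if len(q)>5: print(n,a,'max z',np.percentile(q[:,2],98).round(0),'front x',np.percentile(q[:,0],98).round(0),len(q))
E
```

```text
w8 -75 max z -96.0 front x 13.0 1729
w8 -65 max z -94.0 front x 13.0 4513
w8 -55 max z -58.0 front x 14.0 2345
w8 -45 max z -53.0 front x 17.0 3136
w8 -35 max z -109.0 front x 18.0 2209
w8 -25 max z -115.0 front x 20.0 1749
w8 -15 max z -110.0 front x 20.0 1985
w8 -5 max z -111.0 front x 12.0 1701
w8 5 max z -110.0 front x 20.0 1954
w8 15 max z -113.0 front x 20.0 1739
w8 25 max z -109.0 front x 18.0 2291
w8 35 max z -53.0 front x 17.0 3035
w8 45 max z -58.0 front x 14.0 2317
w8 55 max z -79.0 front x 13.0 4400
w8 65 max z -96.0 front x 14.0 2024
w4 -65 max z -109.0 front x 13.0 1128
w4 -55 max z -91.0 front x 13.0 4210
w4 -45 max z -85.0 front x 13.0 4274
w4 -35 max z -49.0 front x 13.0 1251
w4 -25 max z -48.0 front x 20.0 4266
w4 -15 max z -46.0 front x 20.0 2971
w4 -5 max z -111.0 front x 12.0 1699
w4 5 max z -106.0 front x 20.0 2499
w4 15 max z -45.0 front x 20.0 4664
w4 25 max z -49.0 front x 13.0 1280
w4 35 max z -85.0 front x 14.0 4217
w4 45 max z -91.0 front x 13.0 4250
w4 55 max z -109.0 front x 13.0 1141
w2 -65 max z -116.0 front x 15.0 622
w2 -55 max z -106.0 front x 14.0 2313
w2 -45 max z -94.0 front x 13.0 4108
w2 -35 max z -86.0 front x 13.0 3065
w2 -25 max z -81.0 front x 20.0 2264
w2 -15 max z -50.0 front x 20.0 4662
w2 -5 max z -46.0 front x 17.0 4458
w2 5 max z -50.0 front x 20.0 4740
w2 15 max z -81.0 front x 20.0 2231
w2 25 max z -86.0 front x 13.0 3072
w2 35 max z -94.0 front x 13.0 4118
w2 45 max z -105.0 front x 14.0 2297
w2 55 max z -116.0 front x 15.0 638
```

```bash
python3 -m inch '0 0 0 -0.1 -0.005 0.25 85;0 0 0 -0.172 -0.005 0.5 85;0 0 0 -0.172 -0.005 0.75 85;0 0 0 -0.172 -0.005 0.85 85;0 0 0 -0.172 -0.005 0.85 85;0 0 0 -0.172 -0.005 0.85 85'; python3 - <<'E'
from h import *
plan([561.5,75.4,-22],2.7)
E
```

```text
t: 22.6
eef_pos: [0.5618, 0.0757, 0.0601]
tcp_rot: [0.69, 0.723, 0.001, 0.002]
contact_force: [0.2, -0.1, 0.6]
width: 0.997
gripper_force: 0.0
row [ 0.0011  0.0005 -0.0002] [-0.0006 -0.003   0.4104] q7 est -0.29 wdeg [ 0.2  0.1 -0. ]
row [ 8.000e-04 -1.700e-03  9.998e-01] [-0.0006 -0.003   0.4104] q7 est -3.43 wdeg [ 1.0e-01 -3.0e-01  1.8e+02]
```

```bash
python3 -m inch '0.001 0.0005 0 0 0 0.15 85;0.001 0.0005 0 0 0 0.3 85;0.001 0.0005 0 0 0 0.41 85;0.001 0.0005 0 0 0 0.41 85;0.001 0.0005 0 0 0 0.41 85;0.001 0.0005 0 0 0 0.41 0;0.001 0.0005 0 0 0 0.41 0;0.001 0.0005 0 0 0 0.41 0;0.001 0.0005 0 0 0 0.41 0' 70
```

```text
t: 23.72
eef_pos: [0.5621, 0.0754, -0.0214]
tcp_rot: [0.69, 0.723, 0.0, 0.0]
contact_force: [-3.3, -0.7, 14.6]
width: 0.758
gripper_force: 75.4
```

```bash
python3 -m inch '0 0 0 0 0 -0.02 0;0 0 0 0 0 -0.15 0;0 0 0 0 0 -0.4 0;0 0 0 0 0 -0.7 0;0 0 0 0 0 -1 0;0 0 0 0 0 -1 0;0 0 0 0 0 -1 0'; python3 - <<'E'
from h import *
plan([551,300,240],2.7)
E
```

```text
t: 24.6
eef_pos: [0.561, 0.0751, 0.1766]
tcp_rot: [0.69, 0.723, -0.001, -0.0]
contact_force: [-0.3, 0.1, -4.0]
width: 0.761
gripper_force: 79.1
row [-0.0004  0.0001 -0.0001] [ 1.1253  0.0023 -0.3172] q7 est -0.25 wdeg [-0.1  0.  -0. ]
row [2.000e-04 6.000e-04 9.999e-01] [ 1.1253  0.0023 -0.3172] q7 est -3.39 wdeg [0.0e+00 1.0e-01 1.8e+02]
```

```bash
python3 -m inch '0 0 0 0.15 0 -0.12 0;0 0 0 0.35 0 -0.12 0;0 0 0 0.55 0 -0.12 0;0 0 0 0.75 0 -0.12 0;0 0 0 0.75 0 -0.12 0;0 0 0 0.75 0 -0.12 0;0 0 0 0.75 0 -0.12 0'; python3 - <<'E'
from h import *
c=cap('wrist');save('w9',c);W=cloud(c);s,p,r=pose();print(p)
P=sel(W,.5,.6,.26,.325,.046,.054);rect(P,'base')
for a,b in((.225,.29),(.29,.36)):
    rect(sel(W,.5,.6,a,b,.11,.132),'cheek')
rect(sel(W,.48,.62,.22,.36,.002,.01),'plate')
it=np.linalg.inv(c['T']);T=np.array(c['tool_from_camera']);Q=((W@it[:3,:3].T+it[:3,3])@T[:3,:3].T+T[:3,3])*1000
Q=Q[np.isfinite(Q[...,2])];k=(Q[:,2]>-72)&(Q[:,2]<-60)&(abs(Q[:,0])<32)&(abs(Q[:,1])<36);rect(Q[k]/1000,'held top, tool')
cv2.imwrite('pics/w9b.png',np.clip(c['image'][...,::-1]*1.4,0,255).astype(np.uint8))
E
```

```text
t: 25.48
eef_pos: [0.5544, 0.2239, 0.2002]
tcp_rot: [0.691, 0.723, -0.001, -0.0]
contact_force: [-0.7, 0.3, -2.4]
width: 0.753
gripper_force: 79.0
[0.55452531 0.22399702 0.20052808]
base 3112 c [555.4 292.2] size [66.3 64.5] long yaw 1.9 z [48.3 49.7 51. ]
cheek 1205 c [554.2 253.1] size [59.9 13.9] long yaw 2.5 z [114.9 123.8 127.5]
cheek 1493 c [550.9 330.6] size [60.3 13.5] long yaw 2.7 z [115.5 124.  127.6]
plate 2135 c [550.3 291.5] size [128.3 120.5] long yaw -0.9 z [4.4 5.7 7.2]
held top, tool 16198 c [-0.4 -0. ] size [72.  53.2] long yaw -89.9 z [-67.9 -66.9 -65. ]
```

View pics/w9b.png

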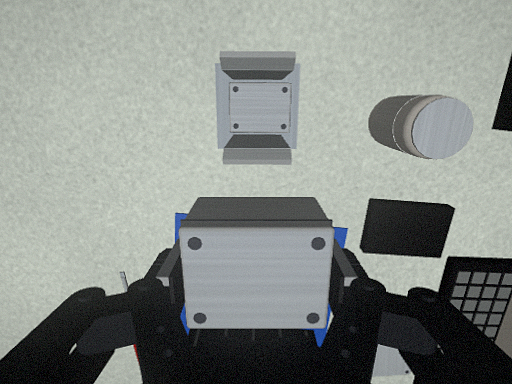

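The picture shows the rack with the base case at about (260,107), spanning u 229–291 and v 83–132, and the held case square in the fingers. Next I'll refine the base case pose.

```bash
python3 - <<'E'
from h import *
c=load('w9');W=cloud(c);P=sel(W,.5,.6,.25,.335,.0475,.052)
t=np.radians(2.6);A=np.c_[[np.cos(t),np.sin(t)],[-np.sin(t),np.cos(t)]];o=np.array([.5525,.2919])
Q=(P[:,:2]-o)@A*1000
print('x',np.histogram(Q[:,0],np.arange(-40,41,4))[0],'y',np.histogram(Q[:,1],np.arange(-40,41,4))[0])
k=abs(Q[:,1])<24;q=Q[k];print('x range',np.percentile(q[:,0],[.5,50,99.5]).round(1),len(q))
k=abs(Q[:,0])<25;q=Q[k];print('y range',np.percentile(q[:,1],[1,5,50,95,99]).round(1))
k=(abs(Q[:,1])<29.5);rect(P[k],'base')
k=(abs(Q[:,1])<28);rect(P[k],'base')
# from image: pixel corners at z=.050
for u,v in((229,83),(291,83),(229,132),(291,132)):print(u,v,atz(c,u,v,.05)[:2].round(4))
im=c['image'][70:145,215:305].astype(int).mean(2);g=np.abs(np.diff(im[20:55].mean(0)));print([(215+i+.5,round(x)) for i,x in enumerate(g) if x>6]);g=np.abs(np.diff(im[:,25:65].mean(1)));print([(70+i+.5,round(x)) for i,x in enumerate(g) if x>6])
E
```

```text
x [  0   0  79 192 188 196 177 192 206 199 154 197 199 178 183 187 185 191
 166   0] y [  0  13  13  99 183 235 238 241 215 207 242 240 239 243 246 250 140   0
  25   0]
x range [-29.5   3.1  35.4] 2779
y range [-25.5 -23.1   1.2  24.4  26.5]
base 3018 c [555.5 292.6] size [65.8 52. ] long yaw 2.6 z [48.4 49.7 50.9]
base 3018 c [555.5 292.6] size [65.8 52. ] long yaw 2.6 z [48.4 49.7 50.9]
229 83 [0.5219 0.3159]
291 83 [0.5868 0.319 ]
229 132 [0.5229 0.2653]
291 132 [0.5909 0.2684]
[(215.5, 14), (216.5, 13), (228.5, 13), (229.5, 18), (230.5, 6), (288.5, 12), (289.5, 10), (290.5, 11), (291.5, 8), (297.5, 10), (298.5, 10)]
[(70.5, 12), (78.5, 27), (79.5, 43), (81.5, 35), (82.5, 25), (83.5, 10), (130.5, 10), (131.5, 23), (132.5, 34), (133.5, 37), (134.5, 34)]
```

```bash
python3 - <<'E'
from h import *
plan([555.5,292.9,130],2.6)
E
python3 -m inch '0 0 0 0.1 0.015 0 0;0 0 0 0.22 0.024 0 0;0 0 0 0.345 0.024 0 0;0 0 0 0.345 0.024 0.15 0;0 0 0 0.345 0.024 0.3 0;0 0 0 0.345 0.024 0.35 0;0 0 0 0.345 0.024 0.35 0;0 0 0 0.345 0.024 0.35 0'; python3 - <<'E'
from h import *
plan([555.5,292.9,30],2.6)
E
```

```text
row [-0.0005  0.0002  0.    ] [0.3442 0.0211 0.3523] q7 est -0.52 wdeg [-0.1  0.   0. ]
row [-4.e-04 -8.e-04 -1.e+00] [0.3442 0.0211 0.3523] q7 est 2.62 wdeg [-1.0e-01 -1.0e-01 -1.8e+02]
t: 26.52
eef_pos: [0.5566, 0.2948, 0.1323]
tcp_rot: [0.69, 0.723, 0.0, -0.0]
contact_force: [-0.4, 0.1, -2.6]
width: 0.76
gripper_force: 78.8
row [ 0.0002 -0.0002  0.0004] [-0.0095 -0.0063  0.5113] q7 est -0.65 wdeg [ 0.  -0.   0.1]
row [ 3.000e-04  3.000e-04 -9.996e-01] [-0.0095 -0.0063  0.5113] q7 est 2.49 wdeg [ 1.000e-01  0.000e+00 -1.799e+02]
```

```bash
python3 -m inch '0 0 0 -0.009 -0.006 0 0;0 0 0 -0.009 -0.006 0.1 0;0 0 0 -0.009 -0.006 0.2 0;0 0 0 -0.009 -0.006 0.3 0;0 0 0 -0.009 -0.006 0.4 0;0 0 0 -0.009 -0.006 0.46 0;0 0 0 -0.009 -0.006 0.485 0;0 0 0 -0.009 -0.006 0.485 0;0 0 0 -0.009 -0.006 0.485 0'; python3 - <<'E'
from h import *
plan([555.5,292.9,27],2.6)
E
```

```text
t: 27.65
eef_pos: [0.5552, 0.2927, 0.0347]
tcp_rot: [0.69, 0.723, 0.0, -0.0]
contact_force: [0.2, -0.3, -2.5]
width: 0.759
gripper_force: 79.0
row [ 0.     -0.0001  0.0005] [0.0008 0.0015 0.0385] q7 est -0.69 wdeg [ 0.  -0.   0.1]
row [ 2.000e-04  0.000e+00 -9.995e-01] [0.0008 0.0015 0.0385] q7 est 2.46 wdeg [   0.     0.  -179.9]
```

```bash
python3 -m inch '0 0 0 0 0.001 0.015 0;0 0 0 0 0.001 0.028 0;0 0 0 0 0.001 0.036 0;0 0 0 0 0.001 0.036 0;0 0 0 0 0.001 0.036 0'
```

```text
t: 28.28
eef_pos: [0.5549, 0.2925, 0.0268]
tcp_rot: [0.69, 0.724, -0.0, -0.0]
contact_force: [0.5, -0.0, -2.7]
width: 0.757
gripper_force: 78.9
```

```bash
python3 -m inch '0 0 0 0 0.003 0.005 0;0 0 0 0 0.003 0.01 0;0 0 0 0 0.003 0.01 0;0 0 0 0 0.003 0.01 0'
```

```text
t: 28.78
eef_pos: [0.5551, 0.2926, 0.0266]
tcp_rot: [0.69, 0.723, -0.001, -0.0]
contact_force: [-13.6, -6.3, 29.9]
width: 0.756
gripper_force: 83.0
```

```bash
python3 -m inch '0 0 0 0 0 -0.006 0;0 0 0 0 0 -0.006 0;0 0 0 0 0 -0.006 0'
```

```text
t: 29.15
eef_pos: [0.5557, 0.2927, 0.0267]
tcp_rot: [0.69, 0.723, -0.0, -0.0]
contact_force: [-5.4, -2.3, 11.6]
width: 0.759
gripper_force: 80.8
```

```bash
python3 -m inch '0 0 0 0 0 -0.006 85;0 0 0 0 0 -0.006 85;0 0 0 0 0 -0.006 85;0 0 0 0 0 -0.006 85;0 0 0 0 0 -0.1 85;0 0 0 0 0 -0.25 85;0 0 0 0 0 -0.5 85;0 0 0 0 0 -0.8 85;0 0 0 -0.2 0 -1 85;0 0 -0.05 -0.4 0 -1 85;0 0 -0.1 -0.4 0 -1 85;0 0 -0.1 -0.4 0 -1 85'; python3 - <<'E'
from h import *
c=cap('wrist');save('w10',c);W=cloud(c)
P=sel(W,.5,.61,.26,.328,.09,.098);rect(P,'case on top');t=np.radians(2.6);Q=(P[:,:2]-[.5555,.2926])@np.c_[[np.cos(t),np.sin(t)],[-np.sin(t),np.cos(t)]]*1000
rect(P[abs(Q[:,1])<28.5],'case'); rect(sel(W,.42,.7,-.2,0,.06,.085),'tray')
print(np.percentile(Q,[1,50,99],axis=0).round(1))
plan([561,-30.5,150],87)
E
```

```text
t: 30.65
eef_pos: [0.5596, 0.2124, 0.2274]
tcp_rot: [0.569, 0.822, 0.0, -0.0]
contact_force: [0.3, 0.1, 0.2]
width: 1.001
gripper_force: 0.0
case on top 3524 c [556.  292.5] size [67.1 64.9] long yaw 2.1 z [92.3 93.6 94.9]
case 3445 c [556.4 292.6] size [66.1 52. ] long yaw 2.8 z [92.3 93.6 94.8]
tray 744 c [573.1 -30.2] size [139.1  10.9] long yaw -2.6 z [60.9 69.3 71.9]
[[-31.5 -25.7]
 [  0.2   1. ]
 [ 32.8  31.8]]
row [ 1.000e-04 -1.000e-04 -3.695e-01] [-1.1426 -0.4191  0.3848] q7 est 0.97 wdeg [  0.   -0.  -66.5]
row [-1.000e-04 -1.000e-04  6.305e-01] [-1.1426 -0.4191  0.3848] q7 est -2.18 wdeg [ -0.   -0.  113.5]
```

The case is stacked at (556.4,292.6), top 93.6, within 1 mm of the base case. Next, back to the tray.

```bash
python3 -m inch '0 0 -0.06 -0.25 -0.08 0 40;0 0 -0.12 -0.5 -0.16 0 40;0 0 -0.18 -0.75 -0.25 0 40;0 0 -0.24 -0.95 -0.35 0 40;0 0 -0.3 -1 -0.42 0 40;0 0 -0.36 -1 -0.42 0 40;0 0 -0.37 -1 -0.42 0 40;0 0 -0.37 -1 -0.42 0 40'; python3 - <<'E'
from h import *
c=cap('wrist');W=cloud(c);P=sel(W,.42,.7,-.2,0,.068,.076);rect(P,'tray')
plan([561,-30.3,90],87.1)
plan([561,-30.3,2],87.1)
E
```

```text
t: 31.7
eef_pos: [0.5516, -0.0036, 0.2263]
tcp_rot: [0.025, 1.0, -0.0, -0.0]
contact_force: [0.0, -0.1, 0.3]
width: 0.468
gripper_force: 0.0
tray 3186 c [558.8 -74.2] size [186.1  96.8] long yaw -3.0 z [70.  71.6 72.8]
row [-0.     -0.0003 -0.0001] [-0.0542 -0.1305  0.6811] q7 est 1.33 wdeg [-0.  -0.1 -0. ]
row [-5.000e-04  1.000e-04  9.999e-01] [-0.0542 -0.1305  0.6811] q7 est -1.81 wdeg [-1.0e-01  0.0e+00  1.8e+02]
row [-0.     -0.0003 -0.0001] [-0.0546 -0.1305  1.1211] q7 est 1.33 wdeg [-0.  -0.1 -0. ]
row [-5.000e-04  1.000e-04  9.999e-01] [-0.0546 -0.1305  1.1211] q7 est -1.81 wdeg [-1.0e-01  0.0e+00  1.8e+02]
```

```bash
python3 -m inch '0 0 0 -0.054 -0.131 0.2 40;0 0 0 -0.054 -0.131 0.45 40;0 0 0 -0.054 -0.131 0.65 40;0 0 0 -0.054 -0.131 0.75 40;0 0 0 -0.054 -0.131 0.75 40;0 0 0 -0.054 -0.131 0.75 40'; python3 - <<'E'
from h import *
plan([561.1,-30.2,1.3],87.0)
E
```

```text
t: 32.5
eef_pos: [0.5616, -0.0306, 0.0771]
tcp_rot: [0.024, 1.0, -0.0, 0.0]
contact_force: [0.6, -0.4, 1.0]
width: 0.467
gripper_force: 0.0
row [-0.0001  0.0001  0.0012] [0.0028 0.0019 0.3788] q7 est 1.31 wdeg [-0.   0.   0.2]
row [-1.000e-04 -1.000e-04 -9.988e-01] [0.0028 0.0019 0.3788] q7 est 4.45 wdeg [  -0.    -0.  -179.8]
```

```bash
python3 -m inch '0 0 0 0.002 0.002 0.15 40;0 0 0 0.002 0.002 0.3 40;0 0 0 0.002 0.002 0.378 40;0 0 0 0.002 0.002 0.378 40;0 0 0 0.002 0.002 0.378 0;0 0 0 0.002 0.002 0.378 0;0 0 0 0.002 0.002 0.378 0;0 0 0 0.002 0.002 0.378 0' 60
```

```text
t: 33.5
eef_pos: [0.5614, -0.0306, 0.0017]
tcp_rot: [0.024, 1.0, -0.0, 0.0]
contact_force: [-0.8, -0.4, 7.3]
width: 0.084
gripper_force: 58.9
```

```bash
python3 -m inch '0 0 0 0 0 -0.03 0;0 0 0 0 0 -0.15 0;0 0 0 0 0 -0.4 0;0 0 0 0 0 -0.7 0;0 0 0 0 0 -1 0;0 0 0 0 0 -1 0;0 0 0 0 0 -1 0'; python3 - <<'E'
from h import *
c=cap('wrist');save('w11',c);W=cloud(c);s,p,r=pose()
P=W[np.isfinite(W[...,2])];Q=r.inv().apply(P-p)*1000
k=(Q[:,2]>-76)&(Q[:,2]<-64);k&=(abs(Q[:,0])<115)&(Q[:,1]<8)&(Q[:,1]>-110);rect(Q[k]/1000,'held rim, tool frame');print(np.percentile(Q[k],[1,99],axis=0).round(1))
for a in((-10,5),(-100,-80)):
    j=k&(Q[:,1]>a[0])&(Q[:,1]<a[1]);print(a,np.median(Q[j][:,2]).round(1),j.sum())
plan([478,-281,200],76.6)
E
```

```text
t: 34.38
eef_pos: [0.5603, -0.0305, 0.2004]
tcp_rot: [0.024, 1.0, -0.0, -0.0]
contact_force: [-0.7, -0.7, -2.6]
width: 0.081
gripper_force: 58.7
held rim, tool frame 21568 c [ 31.3 -42.6] size [124.2 101.2] long yaw 0.1 z [-71.8 -70.5 -66.1]
[[-26.5 -91.7 -75. ]
 [ 92.7   4.7 -64.5]]
(-10, 5) -70.7 7075
(-100, -80) -70.2 8849
row [-0.0002 -0.0007  0.0594] [ 3.4980e-01 -1.2703e+00 -7.0000e-04] q7 est 1.19 wdeg [-0.  -0.1 10.7]
row [ 1.100e-03 -3.000e-04 -9.406e-01] [ 3.4980e-01 -1.2703e+00 -7.0000e-04] q7 est 4.33 wdeg [ 2.000e-01 -1.000e-01 -1.693e+02]
```

```bash
python3 - <<'E'
from h import *
from scipy.optimize import minimize
def fit(P,l):
    # outer rectangle frame ring: minimise distance of points to wall centreline rectangle 178x88
    X=P[:,:2]*1000
    def cost(p):
        t=p[2];A=np.c_[[np.cos(t),np.sin(t)],[-np.sin(t),np.cos(t)]];q=np.abs((X-p[:2])@A)-[89,44]
        o=np.maximum(q,0);d=np.where((q>0).any(1),np.hypot(o[:,0],o[:,1]),-q.max(1));return np.minimum(np.abs(d),10).mean()
    b=min((minimize(cost,[467.5,-323.5,np.radians(a)],method='Nelder-Mead',options=dict(initial_simplex=np.array([[467.5,-323.5,np.radians(a)],[472,-323.5,np.radians(a)],[467.5,-319,np.radians(a)],[467.5,-323.5,np.radians(a+2)]]))) for a in(-14,-12)),key=lambda r:r.fun)
    print(l,b.x[:2].round(1),np.degrees(b.x[2]).round(2),round(b.fun,2),len(P))
B=(.34,.6,-.42,-.22)
fit(sel(cloud(load('w1')),*B,.128,.136),'w1 upper')
fit(sel(cloud(load('w7')),*B,.066,.074),'w7 low')
fit(sel(cloud(load('top')),*B,.125,.136),'top0 upper')
fit(sel(cloud(load('side')),*B,.125,.136),'side0 upper')
for n in('top','top','side'):
    c=cap(n);W=cloud(c);fit(sel(W,*B,.063,.075),n+' now low')
save('top12',c)
E
```

```text
w1 upper [ 468.5 -324.3] -13.28 2.14 2490
w7 low [ 468.2 -322.4] -13.46 2.19 2248
top0 upper [ 467.6 -323.6] -13.0 2.33 484
side0 upper [ 464.9 -321.4] -14.34 2.95 281
top now low [ 467.1 -322.8] -13.04 2.38 389
top now low [ 467.  -322.6] -13.72 2.4 389
side now low [ 463.  -319.3] -13.62 2.96 227
```

```bash
python3 -m inch '0 0 0.02 0.04 -0.15 0 0;0 0 0.04 0.12 -0.4 0 0;0 0 0.06 0.2 -0.65 0 0;0 0 0.06 0.28 -0.85 0 0;0 0 0.06 0.35 -1 0 0;0 0 0.06 0.35 -1 0 0;0 0 0.06 0.35 -1 0 0'; python3 - <<'E'
from h import *
plan([478.3,-280.2,90],76.6)
E
```

```text
t: 35.45
eef_pos: [0.4811, -0.2268, 0.2002]
tcp_rot: [0.118, 0.993, 0.0, -0.001]
contact_force: [-0.5, -0.4, -2.7]
width: 0.085
gripper_force: 58.9
row [-0.     -0.0004 -0.0009] [-0.0498 -0.2627  0.5511] q7 est 1.61 wdeg [-0.  -0.1 -0.2]
row [-7.000e-04  0.000e+00  9.991e-01] [-0.0498 -0.2627  0.5511] q7 est -1.53 wdeg [-1.000e-01  0.000e+00  1.798e+02]
```

```bash
python3 -m inch '0 0 0 -0.03 -0.15 0 0;0 0 0 -0.05 -0.26 0.1 0;0 0 0 -0.05 -0.262 0.25 0;0 0 0 -0.05 -0.262 0.4 0;0 0 0 -0.05 -0.262 0.52 0;0 0 0 -0.05 -0.262 0.58 0;0 0 0 -0.05 -0.262 0.595 0;0 0 0 -0.05 -0.262 0.595 0;0 0 0 -0.05 -0.262 0.595 0'; python3 - <<'E'
from h import *
plan([478.3,-280.2,62],76.6)
c=cap('wrist');save('w13',c);W=cloud(c);s,p,r=pose()
# edges of held (upper rim) and lower rim visible; bring in tool coords
P=W[np.isfinite(W[...,2])];Q=r.inv().apply(P-p)*1000
print('held rim z',[np.median(Q[(abs(Q[:,0]-50)<35)&(abs(Q[:,1]-a)<4)&(abs(Q[:,2]+70)<8)][:,2]).round(1) for a in(0,-88)])
W=cloud(cap('top'));rect(sel(W,.34,.6,-.42,-.22,.143,.158),'top: held rim')
E
```

```text
t: 36.58
eef_pos: [0.4792, -0.2804, 0.0823]
tcp_rot: [0.118, 0.993, -0.0, 0.0]
contact_force: [-0.2, 0.3, -1.8]
width: 0.085
gripper_force: 58.9
row [-0.0002  0.0001 -0.0006] [4.600e-03 1.000e-04 1.017e-01] q7 est 1.68 wdeg [-0.   0.  -0.1]
row [2.000e-04 4.000e-04 9.994e-01] [4.600e-03 1.000e-04 1.017e-01] q7 est -1.46 wdeg [0.000e+00 1.000e-01 1.799e+02]
held rim z [np.float64(-70.0), np.float64(-69.6)]
top: held rim 186 c [ 470.5 -284.9] size [194.   66.8] long yaw 3.1 z [144.9 150.  152.7]
```

Level and on target. I'll lower it gently to just above contact.

```bash
python3 -m inch '0 0 0 0.004 0 0.03 0;0 0 0 0.004 0 0.055 0;0 0 0 0.004 0 0.075 0;0 0 0 0.004 0 0.09 0;0 0 0 0.004 0 0.098 0;0 0 0 0.004 0 0.098 0'
```

```text
t: 37.42
eef_pos: [0.478, -0.2801, 0.062]
tcp_rot: [0.118, 0.993, -0.0, -0.0]
contact_force: [0.6, 0.0, -2.3]
width: 0.082
gripper_force: 58.9
```

```bash
python3 -m inch '0 0 0 0 0 0.005 0;0 0 0 0 0 0.009 0;0 0 0 0 0 0.009 0;0 0 0 0 0 0.009 0'
```

```text
t: 37.92
eef_pos: [0.4781, -0.2801, 0.0617]
tcp_rot: [0.118, 0.993, -0.0, -0.0]
contact_force: [-8.5, 5.2, 24.9]
width: 0.087
gripper_force: 63.3
```

Seated. Releasing and retreating.

```bash
python3 -m inch '0 0 0 0 0 -0.006 0;0 0 0 0 0 -0.007 0;0 0 0 0 0 -0.007 30;0 0 0 0 0 -0.007 30;0 0 0 0 0 -0.007 30;0 0 0 0 0 -0.007 30;0 0 0 0 0 -0.1 30;0 0 0 0 0 -0.3 30;0 0 0 0 0 -0.6 30;0 0 0 0 0 -0.9 30;0 0 0 0 0 -1 30;0 0 0 0 0 -1 30'; python3 - <<'E'
from h import *
c=cap('wrist');save('w14',c);W=cloud(c);P=sel(W,.34,.6,-.42,-.22,.12,.14);rect(P,'upper rim')
for n in('top','side'):
    W=cloud(cap(n));rect(sel(W,.5,.61,.265,.32,.085,.1),n+' stack')
t=np.radians(-13.3);P=sel(cloud(c),.34,.6,-.42,-.22,.126,.138);Q=(P[:,:2]-[.468,-.3226])@np.c_[[np.cos(t),np.sin(t)],[-np.sin(t),np.cos(t)]]
A=np.c_[Q,np.ones(len(Q))];print('rim plane slope,z',np.linalg.lstsq(A,P[:,2],rcond=None)[0].round(4))
cv2.imwrite('pics/w14b.png',np.clip(c['image'][...,::-1]*1.6,0,255).astype(np.uint8))
E
```

```text
t: 39.42
eef_pos: [0.4788, -0.2803, 0.2619]
tcp_rot: [0.118, 0.993, -0.001, 0.001]
contact_force: [-0.3, 0.1, -0.2]
width: 0.352
gripper_force: 0.0
upper rim 4182 c [ 468.1 -321.9] size [186.1  97.2] long yaw -13.5 z [123.6 131.4 132.7]
top stack 343 c [554.2 291.3] size [66.1 52.1] long yaw 1.0 z [88.  91.4 94.7]
side stack 309 c [554.4 291.3] size [69.7 51.4] long yaw -0.9 z [88.1 91.9 95.9]
rim plane slope,z [-0.0006  0.004   0.1313]
```

View pics/w14b.png

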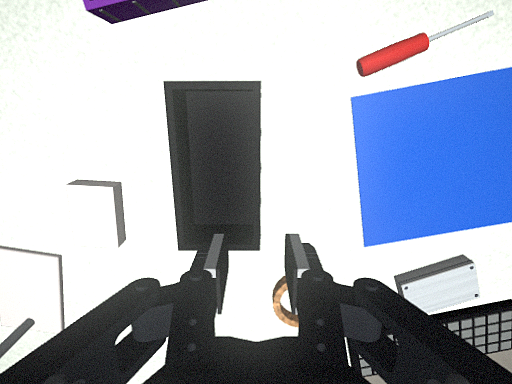

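The picture shows the pile nested again at (215,165), with the rim flat at z 131.4, the mat clear and the gripper free. The stack also stands, so I'm handing in.

```bash
python3 -c "
from bench import ctrl
print(ctrl.finish_job())"
```

```text
the job is handed in; nothing more can be done
None
```

The job is done and handed in at about 39 s: the case sits within about 1 mm of square on the base case in the rack, the empty tray is nested back level on the lower tray, and no bystander was moved on purpose (I did not re-measure them at the end).

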